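# Find and tag the loose lever on the seal clamp

### The job

Three ball-ended levers lock the jaw of the bench clamp that holds the pear wood seal blank, and one has worked loose. Try each by pushing its ball slowly clockwise (from above; never back) with about 12 N and at most 16 N: past a little free play a sound lever breaks away only under a firm push and hardly gives, the loose one swings on at a touch (stop well before 40 degrees). Then stand the red tag upright on the cork close in front of the clamp (robot's side), in line with the loose lever's post, and leave the seals, tin and brush rest alone.

Things in the scene. Friction and masses are not known exactly. Their poses are not given: they have to be found in the camera images.
- clamp: Bench clamp, fixed on the cork (underside 3 mm above the table): aluminium plate 160 (x) x 320 (y) x 15 mm, steel rear jaw, grey front jaw bar with its top at 37 mm, pear wood blank 38 x 38 mm between them, top at 75 mm. Origin: centre of the plate's underside; x away from the robot, y along the row of levers. Plate's front edge at x = -80 mm; balls reach about x = -93 mm.
- post_a: One of three alike steel lever posts on the clamp's front jaw bar. Origin on the axis its lever turns about, on top of the bar (37 mm above the clamp's underside). They stand 105 mm apart in a row along the clamp's y (at -105, 0, +105 mm; at x = -20 mm); which is where varies. The hub on it is 19 mm across and 24 mm high.
- post_b: One of three alike steel lever posts on the clamp's front jaw bar. Origin on the axis its lever turns about, on top of the bar (37 mm above the clamp's underside). They stand 105 mm apart in a row along the clamp's y (at -105, 0, +105 mm; at x = -20 mm); which is where varies. The hub on it is 19 mm across and 24 mm high.
- post_c: One of three alike steel lever posts on the clamp's front jaw bar. Origin on the axis its lever turns about, on top of the bar (37 mm above the clamp's underside). They stand 105 mm apart in a row along the clamp's y (at -105, 0, +105 mm; at x = -20 mm); which is where varies. The hub on it is 19 mm across and 24 mm high.
- ball_a (a point): Centre of the black ball (22 mm across) at the end of the lever on post_a: 62 mm out from the post's axis, 69 mm above the table. The lever, a rod 8 mm thick sloping up from hub to ball, points towards the robot (within 0.5 rad). Hubs are 86 mm clear of one another; below the balls is air down to the plate (top at 18 mm). All look alike.
- ball_b (a point): Centre of the black ball (22 mm across) at the end of the lever on post_b: 62 mm out from the post's axis, 69 mm above the table. The lever, a rod 8 mm thick sloping up from hub to ball, points towards the robot (within 0.5 rad). Hubs are 86 mm clear of one another; below the balls is air down to the plate (top at 18 mm). All look alike.
- ball_c (a point): Centre of the black ball (22 mm across) at the end of the lever on post_c: 62 mm out from the post's axis, 69 mm above the table. The lever, a rod 8 mm thick sloping up from hub to ball, points towards the robot (within 0.5 rad). Hubs are 86 mm clear of one another; below the balls is air down to the plate (top at 18 mm). All look alike.
- screw_a (a joint): Turn of the screw on post_a from how it was found (0), rad, positive clockwise from above (tightening; ball goes to +y). Its lever sits on teeth with play, not counted here: the ball first runs free by 0 to 11 mm. Then a sound screw holds to about 8 N at the ball and gives 3.6 N per mm: 12 N turns it about 0.02, 17 N over 0.04; it stays so. A loose one goes on turning at 1 to 2 N.
- screw_b (a joint): Turn of the screw on post_b from how it was found (0), rad, positive clockwise from above (tightening; ball goes to +y). Its lever sits on teeth with play, not counted here: the ball first runs free by 0 to 11 mm. Then a sound screw holds to about 8 N at the ball and gives 3.6 N per mm: 12 N turns it about 0.02, 17 N over 0.04; it stays so. A loose one goes on turning at 1 to 2 N.
- screw_c (a joint): Turn of the screw on post_c from how it was found (0), rad, positive clockwise from above (tightening; ball goes to +y). Its lever sits on teeth with play, not counted here: the ball first runs free by 0 to 11 mm. Then a sound screw holds to about 8 N at the ball and gives 3.6 N per mm: 12 N turns it about 0.02, 17 N over 0.04; it stays so. A loose one goes on turning at 1 to 2 N.
- tag: Red plastic marker tag, loose, about 50 g: a round foot 36 mm across and 8 mm thick, with an upright tab 26 mm wide (its x), 10 mm thick (its y), from the foot to 52 mm above the underside. Origin: centre of the underside. It stands on the cork, whose top is 3 mm above the table.
- seal_tall: Cream stone seal standing on the cork, 30 x 30 mm, 70 mm high with its round top; origin at its underside. Loose; leave alone.
- seal_short: Red-brown stone seal block, 34 x 34 x 42 mm, origin at its underside. Loose; leave alone.
- tin: Closed black plastic seal pad tin, 70 x 100 x 23 mm, origin at its underside. Loose; leave alone.
- brush_rest: Pale celadon brush rest with five peaks, 30 x 120 mm, 41 mm high, origin at its underside. Loose; leave alone.
Things that resemble listed ones, but are neither listed nor needed, are in the scene too. What is shaped like the tag but turquoise is not meant.

How it is judged:
By the outcome, as a careful person would: the job done as asked, in the order asked, and still so for the second after the job is handed in, with the robot touching nothing.
It also fails if it takes over 64 s, if anything falls off the work surface, if the arm or the gripper's body presses on something with over 40 N, if the wrist force passes 120 N, or if a joint passes its speed limit or range.

### The arm

A 7-joint arm with a two-finger parallel gripper is mounted at the origin on the work surface. World frame = base frame: x ahead of the robot, y to its left, z up, the work surface at z = 0. Lengths are in mm, angles in rad, forces in N, time in s.
With the tool pointing down it reaches from about 350 to 900 mm from the base axis. Payload 19.9 kg.
Tool frame: the origin (TCP) lies midway between the tips of the shut fingers; the grasp point (between the pads) lies env.grip_point_offset behind it (env.grip_point_offset is the distance from the TCP to the grasp point, in mm); z points along the fingers, y is the line along which they close (so a half turn about z gives the same grasp; the last joint's range is limited). The gripper opens to 94 mm and grips with 3 to 60 N. Pads are 16 mm wide; open, the fingers measure 119 mm over their backs; the gripper's body (75 mm by 177 mm) begins 78 mm behind the grasp point.
Start: joints at [1.294, 0.417, -0.01, 1.614, 0.005, 1.111, -0.053], TCP at [145.4, -607.83, 205.425] pointing down, gripper open.
Joint ranges: [-2.81, 2.81], [-0.39, 2.02], [-1.27, 1.25], [0.06, 2.57], [-1.19, 4.33], [0.19, 2], [-2.82, 2.82]. Speed limits (rad/s): [1.89, 1.89, 2.39, 2.39, 3.01, 3.01, 3.01].

### API

Orientations are given as a rotation vector (axis times angle).
In Python, from rig import env gives the robot as it stands. The module is installed in compiled form; this text tells all that it offers.
- The arm moves only by the shell command python3 -m crank 'ROWS' [OPENING] [FORCE]. ROWS is a JSON list of rows, 1 to 12 of them, each of 4 numbers: dx, dy, dz in mm, then a turn about the tool's z in rad; each row is the pose to reach, as a shift and turn from the pose commanded when the command began, along the tool's axes at that moment; what a row does not reach only later rows make up. A row lasts 1/8 s, in which the tool goes at most 62.5 mm and 0.188 rad, less where a joint would pass 70% of its speed; a pose out of reach is approached as far as the arm can. OPENING is the finger opening in mm, set as the command begins (- or left out keeps the last). The fingers move at their own pace and stop on an object; FORCE is the grip in N (left out, the last holds). Time passes only in rows, so rows that do not move let the fingers close. It prints the time, the measured TCP pose, the force, the opening and the grip force at its end. Input that does not fit is refused with a message, and nothing moves.
- env.get_state(): the state, without advancing time (a new reading comes with each control period).
- env.camera(name): name is "scene" or "top" or "wrist"; returns a dict with "img" (384x512x3 uint8, red, green, blue), "vfov" (degrees; the focal length in pixels is half the picture's height over the tangent of half this angle, whatever the lens; pixels are square), "cx", "cy" (the principal point, pixels), "dist_coeffs" ([k1, k2, p1, p2, k3] as OpenCV has them; the pictures are not rectified), "pose" (4x4, takes a point from camera to world coordinates). Camera axes: x right, y up, looking along -z (the intrinsics and any distortion apply to the point x, -y, -z); pixel columns grow to the right and rows downward; lengths in mm; the calibration is good to about 2 mm. A picture is of the moment at which its call begins. There is no depth.
- env.sign_off(): hands the job in; it is judged then, once.
The state is a dict: "time_s": time; "qpos": joint angles; "joint_vel": joint speeds; "joint_torque": joint torques, N m; "position": TCP position; "eef_rot": TCP orientation; "wrist_force": force on the tool from outside, world axes, zero at the start; "moment": the same for the moment, N m; "finger_gap": finger opening in mm; "gripper_force": force on a finger pad.
Only numpy, scipy, OpenCV 4.12 (cv2) and the standard library are available. Lean on these libraries where they do the work, as an engineer would, in place of code of your own. Each camera call takes 0.05 s, during which the arm holds its last target. There are 200 camera calls.

## Working session

There is one attempt and no reset: what is moved stays moved. The work goes in short steps, Python scripts to look and compute and a shell command to move; the robot and the scene stay as the last step left them, time stands still between calls to the robot, and variables do not carry over. Pictures are saved under pics/ and viewed, at most 10 in all, crops included, and the job is handed in when it is done.

```bash
mkdir -p pics; cat > h.py <<'E'
import numpy as np, cv2
from rig import env
def cam(n):
    c=env.camera(n); h,w=c["img"].shape[:2]; f=h/2/np.tan(np.radians(c["vfov"])/2)
    c["K"]=np.array([[f,0,c["cx"]],[0,f,c["cy"]],[0,0,1]]); c["d"]=np.array(c["dist_coeffs"],float); c["pose"]=np.array(c["pose"]); return c
def ray(c,u,v):
    p=cv2.undistortPoints(np.array([[[u,v]]],float),c["K"],c["d"])[0,0]
    return c["pose"][:3,3], c["pose"][:3,:3]@np.array([p[0],-p[1],-1.])
def onz(c,u,v,z):
    o,d=ray(c,u,v); return o+d*(z-o[2])/d[2]
def proj(c,P):
    q=(np.array(P,float)-c["pose"][:3,3])@c["pose"][:3,:3]; q=q*[1,-1,-1]
    return cv2.projectPoints(q.reshape(-1,1,3),np.zeros(3),np.zeros(3),c["K"],c["d"])[0].reshape(-1,2)
def save(c,n): cv2.imwrite(f"pics/{n}.png",cv2.resize(c["img"][:,:,::-1],(800,600),interpolation=cv2.INTER_CUBIC))
E
python3 - <<'E'
from h import *
for n in ("top","scene"):
    c=cam(n); save(c,n+"0"); print(n,c["pose"].round(2).tolist(),c["vfov"],c["d"])
s=env.get_state(); print(s["position"],s["eef_rot"],s["wrist_force"],s["finger_gap"],env.grip_point_offset,s["time_s"])
E
```

```text
top [[0.02, 1.0, -0.05, 552.54], [-1.0, 0.03, 0.01, 7.88], [0.01, 0.05, 1.0, 1065.98], [0.0, 0.0, 0.0, 1.0]] 52.11131419163924 [0.00971805 0.         0.         0.         0.        ]
scene [[0.28, -0.75, 0.6, 1466.57], [0.96, 0.21, -0.18, -255.34], [0.01, 0.63, 0.78, 1196.47], [0.0, 0.0, 0.0, 1.0]] 46.24857171391976 [-0.02411133  0.          0.          0.          0.        ]
[ 145.33347364 -607.53450067  204.91736411] [-3.11896306e+00 -3.67772510e-01  2.85344224e-04] [-0.30462483 -0.20141284  0.46456129] 93.84136238239931 18.8 0.1
```

View pics/top0.png

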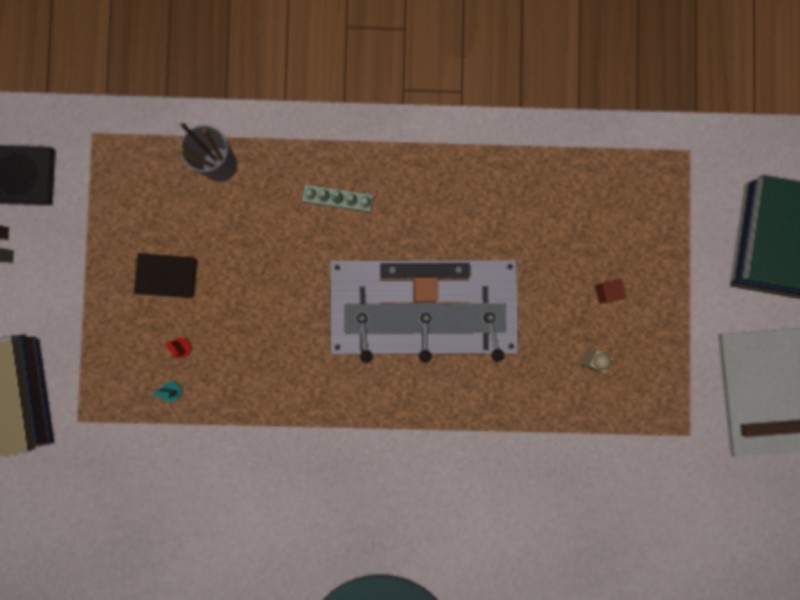

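View pics/scene0.png

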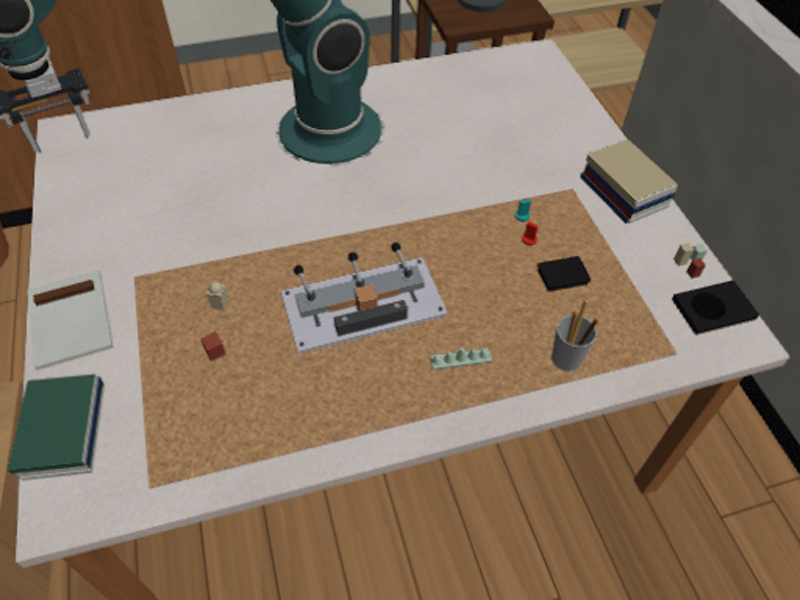

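Top view (800x600 pixels): clamp plate from (331,261) to (517,354), hubs near (362,318), (426,318) and (489,318), and balls at (366,356), (425,356) and (498,356). The red tag is at (179,348). Image up is +x and left is +y. The scene view agrees: the red tag is upright, with the turquoise lookalike beside it.

```bash
python3 - <<'E'
from h import *
c=cam("top"); s=cam("scene"); im=c["img"].astype(int)
# balls: dark blobs near
g=im.max(2); print("balls")
for u,v in ((366,356),(425,356),(498,356)):
    u*=.64;v*=.64; x0,y0=int(u)-7,int(v)-7
    w=np.clip(75-g[y0:y0+15,x0:x0+15],0,None); yy,xx=np.mgrid[y0:y0+15,x0:x0+15]
    m=w>0; n,l,st,ce=cv2.connectedComponentsWithStats(m.astype(np.uint8)); k=1+st[1:,4].argmax()
    print(ce[k].round(2),st[k],onz(c,*ce[k],69).round(1))
print("hubs")
for u,v in ((362,318),(426,318),(489,318)): print(onz(c,u*.64,v*.64,64).round(1))
print("plate corners")
for u,v in ((331,261),(517,262),(518,354),(331,354)): print(onz(c,u*.64,v*.64,18).round(1))
for n,cc in (("top",c),("scene",s)):
    a=cc["img"].astype(int); m=((a[:,:,0]>110)&(a[:,:,1]<60)&(a[:,:,2]<60)).astype(np.uint8)
    N,l,st,ce=cv2.connectedComponentsWithStats(m)
    for k in range(1,N):
        if st[k,4]>15: print(n,st[k],ce[k].round(1),onz(cc,*ce[k],11).round(1))
def crop(cc,x,y,r,n): cv2.imwrite(f"pics/{n}.png",cv2.resize(cc["img"][y-r:y+r,x-r:x+r,::-1],(400,400),interpolation=cv2.INTER_CUBIC))
a=c["img"]; A=cv2.resize(a[205:241,96:132],(400,400),interpolation=0); B=cv2.resize(s["img"][136:162,326:352],(400,400),interpolation=0)
cv2.imwrite("pics/tag0.png",np.hstack([A,B])[:,:,::-1])
E
```

```text
balls
[6.8  7.32] [ 3  2  9 10 59] [1058.   635.1   69. ]
[6.57 7.47] [ 3  4  8  8 51] [1057.6  635.7   69. ]
[7.21 6.92] [ 4  3  8  9 53] [1059.1  634.1   69. ]
hubs
[568.1  44.2  64. ]
[570.7 -60.3  64. ]
[ 573.3 -163.3   64. ]
plate corners
[665.1 101.6  18. ]
[ 671.6 -217.8   18. ]
[ 514.1 -221.6   18. ]
[506.4  96.9  18. ]
top [111 216  11  14  62] [117.5 221.7] [513.1 348.7  11. ]
top [106 218   7  10  36] [109.2 222.9] [509.5 370.7  11. ]
scene [334 149   9   8  33] [338.4 153.1] [516.  349.8  11. ]
scene [444 166   7   5  21] [446.8 167.6] [680.6 691.8  11. ]
```

View pics/tag0.png

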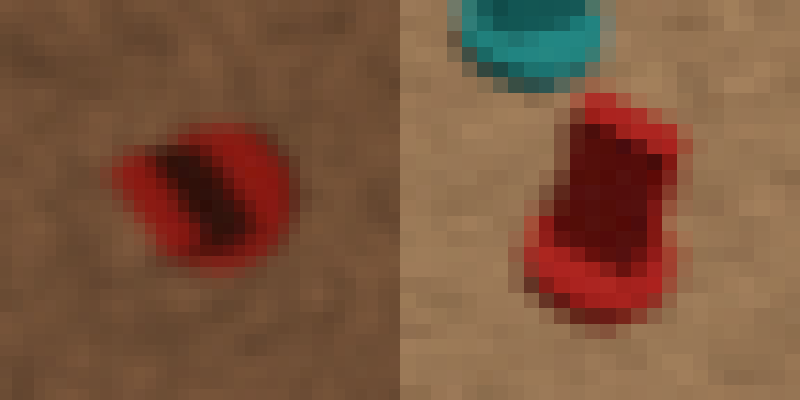

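Left crop (top camera): the foot circle is centred near pixel (116.0,222.7), with the tab's dark side edge running down-right. Right crop (scene): the tab stands upright, with its top face at about (342–347,142–145).

```bash
python3 - <<'E'
from h import *
c=cam("top"); s=cam("scene")
for p in ((233.8,227.3),(271.57,227.47),(318.2,226.9)): print("ball",onz(c,*p,69).round(1))
k=400/36; t=lambda x,y:(96+x/k-.5,205+y/k-.5)
q=400/26; e=lambda x,y:(326+(x-400)/q-.5,136+y/q-.5)
print("foot top",onz(c,*t(222,197),9).round(1)," scene foot bottom ctr",onz(s,*e(602,262),11).round(1))
for a,b,z in (((155,150),(212,247),55),((195,150),(258,225),11)):
    A,B=onz(c,*t(*a),z),onz(c,*t(*b),z); print("top edge",A.round(1),B.round(1),np.degrees(np.arctan2(*(A-B)[[1,0]])),np.linalg.norm(A-B))
for a,b,z in (((588,93),(690,135),55),((572,125),(662,165),55),((553,232),(635,275),11)):
    A,B=onz(s,*e(*a),z),onz(s,*e(*b),z); print("sc edge",A.round(1),B.round(1),np.degrees(np.arctan2(*(A-B)[[1,0]])),np.linalg.norm(A-B))
# plate corner fit
P=np.array([onz(c,u*.64-.18,v*.64-.18,18)[:2] for u,v in ((331,261),(517,262),(518,354),(331,354))])
print("clamp",P.mean(0), [np.degrees(np.arctan2(*(P[i]-P[j])[::1]))for i,j in((0,1),(3,2))])
im=c["img"].copy(); m=(np.abs(im.astype(int)-[0,0,0]).max(2)>0)
d=env.get_state(); print(d["position"])
import cv2
A=cv2.resize(im[160:240,205:335],(780,480),interpolation=cv2.INTER_CUBIC); cv2.imwrite("pics/clamp0.png",A[:,:,::-1])
from scipy.spatial.transform import Rotation as R
print(R.from_rotvec(d["eef_rot"]).as_matrix().round(3))
E
```

```text
ball [508.1  37.   69. ]
ball [510.  -58.5  69. ]
ball [ 514.3 -176.7   69. ]
foot top [511.5 354.8   9. ]  scene foot bottom ctr [513.6 351.7  11. ]
top edge [523.7 355.4  55. ] [501.8 341.5  55. ] 32.54507675903502 25.97455916414986
top edge [522.6 361.   11. ] [505.1 345.2  11. ] 41.93455926643735 23.615124151713815
sc edge [499.6 346.6  55. ] [518.  363.9  55. ] -136.66689791235993 25.296383005028623
sc edge [508.  339.1  55. ] [525. 354.  55.] -138.68499646793234 22.61820731855371
sc edge [501.7 344.3  11. ] [519.4 357.6  11. ] -143.18045845331437 22.04321157762619
clamp [589.79127444 -59.75818199] [np.float64(-1.1653899943709247), np.float64(-1.381576465803794)]
[ 145.33724608 -607.73826968  205.22526154]
[[ 0.973  0.233 -0.   ]
 [ 0.233 -0.973  0.   ]
 [-0.    -0.    -1.   ]]
```

View pics/clamp0.png

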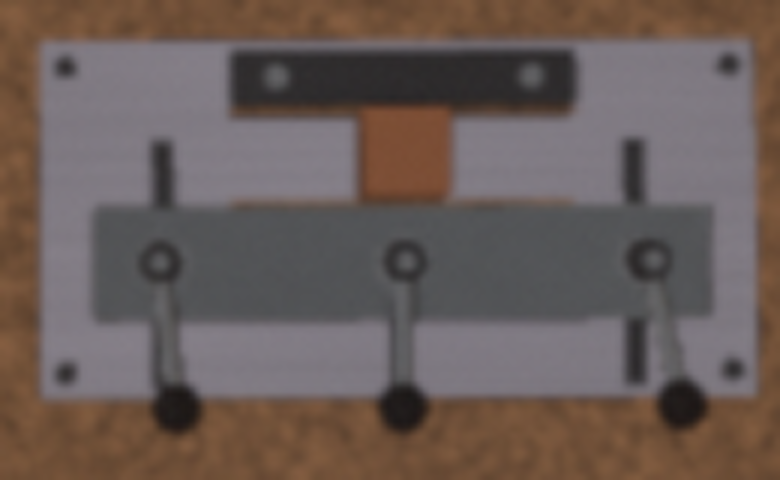

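The clamp is yawed about +1.3° with its centre near (590,-60). Posts are at y≈44.7, -60 and -165, and the measured ball radii of about 60 mm agree with the 62 mm given. I'll start with the right lever: shut the fingers and move to its -y side.

```bash
python3 -m crank '[[45,-30,0,0.02],[90,-60,0,0.05],[135,-90,10,0.08],[180,-120,20,0.11],[225,-150,30,0.14],[270,-180,40,0.17],[315,-210,55,0.2],[360,-240,70,0.213],[405,-270,85,0.213],[450.6,-300.5,95,0.213],[450.6,-300.5,95,0.213],[450.6,-300.5,95,0.213]]' 0 20
python3 - <<'E'
from h import *
from scipy.spatial.transform import Rotation as R
d=env.get_state(); print(d["position"],R.from_rotvec(d["eef_rot"]).as_matrix().round(3).tolist(),d["wrist_force"],d["finger_gap"])
E
```

```text
time_s: 1.8
position: [513.4, -211.1, 110.3]
eef_rot: [3.141, 0.034, -0.001]
wrist_force: [0.4, -0.8, 0.5]
finger_gap: 0.6
gripper_force: 0.0
[ 513.42382177 -211.09490947  110.32884203] [[1.0, 0.022, -0.0], [0.022, -1.0, -0.0], [-0.0, 0.0, -1.0]] [ 0.41401992 -0.77140166  0.46361095] 0.5857178132823438
```

```bash
python3 -m crank '[[0,0,25,0],[0,0,48,0],[0,0,48,0],[0,-3,48,0],[0,-5,48,0],[0,-5,48,0]]'
python3 -m crank '[[0,-1,0,0],[0,-2,0,0],[0,-2,0,0]]'
python3 -m crank '[[0,-1,0,0],[0,-2,0,0],[0,-2,0,0]]'
python3 -m crank '[[0,-1,0,0],[0,-2,0,0],[0,-2,0,0]]'
```

```text
time_s: 2.55
position: [513.9, -205.7, 63.1]
eef_rot: [3.141, 0.035, 0.001]
wrist_force: [0.3, 0.3, 0.0]
finger_gap: 0.3
gripper_force: 0.0
time_s: 2.92
position: [513.6, -203.6, 62.4]
eef_rot: [-3.141, -0.035, 0.0]
wrist_force: [0.1, -1.1, -0.4]
finger_gap: 0.3
gripper_force: 0.0
time_s: 3.3
position: [513.5, -201.6, 62.4]
eef_rot: [-3.141, -0.034, 0.0]
wrist_force: [-0.7, 0.8, 0.2]
finger_gap: 0.5
gripper_force: 0.0
time_s: 3.68
position: [513.5, -199.6, 62.5]
eef_rot: [-3.141, -0.034, 0.0]
wrist_force: [0.2, 0.0, -0.0]
finger_gap: 0.6
gripper_force: 0.1
```

```bash
cat > g.py <<'E'
import sys
from rig import env
d=env.get_state(); f=d["wrist_force"]; print("t",round(d["time_s"],2),"pos",d["position"].round(1) if hasattr(d["position"],"round") else d["position"],"F",[round(float(x),1) for x in f])
sys.exit(1 if abs(f[1])>4.5 else 0)
E
python3 -m crank '[[0,-1,0,0],[0,-2,0,0],[0,-2,0,0]]' >/dev/null; python3 g.py &&
python3 -m crank '[[0,-0.5,0,0],[0,-1,0,0],[0,-1,0,0]]'>/dev/null; python3 g.py &&
python3 -m crank '[[0,-0.5,0,0],[0,-1,0,0],[0,-1,0,0]]'>/dev/null; python3 g.py &&
python3 -m crank '[[0,-0.5,0,0],[0,-1,0,0],[0,-1,0,0]]'>/dev/null; python3 g.py &&
python3 -m crank '[[0,-0.5,0,0],[0,-1,0,0],[0,-1,0,0]]'>/dev/null; python3 g.py &&
python3 -m crank '[[0,-0.5,0,0],[0,-1,0,0],[0,-1,0,0]]'>/dev/null; python3 g.py &&
python3 -m crank '[[0,-0.5,0,0],[0,-1,0,0],[0,-1,0,0]]'>/dev/null; python3 g.py
```

```text
t 4.05 pos [ 513.5 -197.6   62.4] F [0.2, -0.0, -0.3]
t 4.42 pos [ 513.4 -196.7   62.4] F [-0.1, -1.0, -0.3]
t 4.8 pos [ 513.4 -195.7   62.4] F [-0.7, -0.4, -0.2]
t 5.17 pos [ 513.4 -194.7   62.4] F [0.1, -0.1, 0.2]
t 5.55 pos [ 513.3 -193.7   62.4] F [-0.1, -0.5, -0.1]
t 5.92 pos [ 513.3 -192.7   62.4] F [-0.3, -0.7, -0.6]
t 6.3 pos [ 513.3 -191.7   62.4] F [-0.9, -0.7, 0.3]
```

```bash
python3 - <<'E'
from h import *
w=cam("wrist"); s=cam("scene")
u,v=proj(s,[510,-180,69])[0].astype(int)
A=cv2.resize(w["img"],(400,300)); B=cv2.resize(s["img"][v-45:v+45,u-60:u+60],(400,300),interpolation=cv2.INTER_CUBIC)
cv2.imwrite("pics/push1.png",np.hstack([A,B])[:,:,::-1]); print(u,v)
E
```

```text
190 171
```

View pics/push1.png

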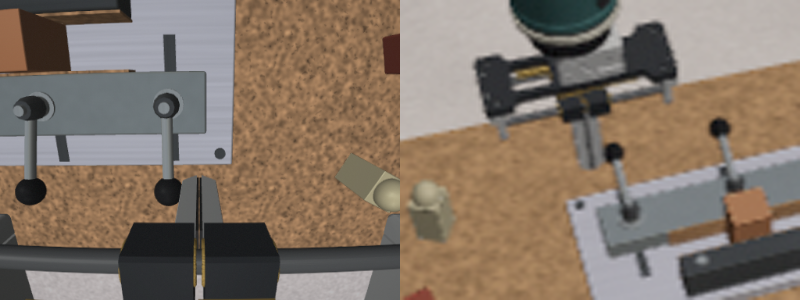

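Wrist picture: the ball at (167,191) is right beside the tapered finger (left edge about 180). I'll measure whether it has moved.

```bash
cat > b.py <<'E'
from h import *
# ball centres from wrist picture: dark round blobs near height 69
w=cam("wrist"); g=w["img"].astype(int).max(2); m=(g<60).astype(np.uint8); m[275:]=0
n,l,st,ce=cv2.connectedComponentsWithStats(cv2.morphologyEx(m,cv2.MORPH_OPEN,np.ones((9,9),np.uint8)))
for k in range(1,n):
    if 300<st[k,4]<3000 and abs(st[k,2]-st[k,3])<14:
        p=onz(w,*ce[k],69); print("ball px",ce[k].round(0),st[k,2:5],p.round(1)[:2])
E
python3 b.py; python3 g.py; python3 - <<'E'
from h import *
w=cam("wrist"); print(onz(w,180*1.28,191*1.28,69), onz(w,213.8,244.5,69),onz(w,166*1.28,103*1.28,64))
E
```

```text
ball px [158.   9.] [ 19  21 327] [ 635.9 -142.3]
ball px [ 47. 137.] [ 28  30 642] [572.6 -77.9]
ball px [ 39. 245.] [  39   33 1074] [507.6 -61.8]
ball px [215. 245.] [ 33  33 952] [ 510.8 -168.8]
t 6.45 pos [ 513.4 -191.7   62.5] F [0.1, -1.2, 0.1]
[ 511.49009252 -178.06175369   69.        ] [ 511.23910409 -168.34984989   69.        ] [ 575.83129757 -167.89099581   64.        ]
```

The ball has already moved about 10 mm with almost no force, so I'll go on in small steps.

```bash

python3 -m crank '[[0,-0.5,0,0],[0,-1,0,0],[0,-1,0,0]]'>/dev/null; python3 g.py &&
python3 -m crank '[[0,-0.5,0,0],[0,-1,0,0],[0,-1,0,0]]'>/dev/null; python3 g.py &&
python3 -m crank '[[0,-0.5,0,0],[0,-1,0,0],[0,-1,0,0]]'>/dev/null; python3 g.py &&
python3 -m crank '[[0,-0.5,0,0],[0,-1,0,0],[0,-1,0,0]]'>/dev/null; python3 g.py &&
python3 -m crank '[[0,-0.5,0,0],[0,-1,0,0],[0,-1,0,0]]'>/dev/null; python3 g.py; python3 b.py
```

```text
t 6.88 pos [ 513.2 -190.8   62.4] F [-0.8, -1.4, 0.5]
t 7.25 pos [ 513.2 -189.7   62.4] F [-1.0, -1.3, 1.2]
t 7.62 pos [ 513.3 -188.7   62.4] F [-0.2, -0.8, 0.2]
t 8.0 pos [ 513.3 -187.7   62.5] F [-1.4, -1.2, 0.1]
t 8.38 pos [ 513.2 -186.7   62.4] F [-0.5, -2.3, 0.4]
ball px [ 56. 137.] [ 28  29 627] [572.5 -77.5]
ball px [ 47. 245.] [  39   33 1070] [507.6 -61.8]
ball px [215. 245.] [ 32  33 935] [ 510.7 -163.9]
```

The right lever has gone about 15 mm at 1–2 N, which is past the free play, so it's probably the loose one. I'll back off, lift, and try the middle one.

```bash

python3 -m crank '[[0,6,0,0],[0,12,0,0],[0,12,-25,0],[0,12,-50,0],[-1,-20,-50,0],[-2,-50,-50,0],[-3,-80,-50,0],[-3,-93,-50,0],[-3,-93,-25,0],[-3,-93,0,0],[-3,-93,0,0],[-3,-93,0,0]]'>/dev/null; python3 g.py; python3 b.py;
python3 -m crank '[[0,-1.5,0,0],[0,-3,0,0],[0,-3,0,0]]'>/dev/null; python3 g.py &&
python3 -m crank '[[0,-1,0,0],[0,-2,0,0],[0,-2,0,0]]'>/dev/null; python3 g.py &&
python3 -m crank '[[0,-1,0,0],[0,-2,0,0],[0,-2,0,0]]'>/dev/null; python3 g.py &&
python3 -m crank '[[0,-0.5,0,0],[0,-1,0,0],[0,-1,0,0]]'>/dev/null; python3 g.py &&
python3 -m crank '[[0,-0.5,0,0],[0,-1,0,0],[0,-1,0,0]]'>/dev/null; python3 g.py &&
python3 -m crank '[[0,-0.5,0,0],[0,-1,0,0],[0,-1,0,0]]'>/dev/null; python3 g.py &&
python3 -m crank '[[0,-0.5,0,0],[0,-1,0,0],[0,-1,0,0]]'>/dev/null; python3 g.py &&
python3 -m crank '[[0,-0.5,0,0],[0,-1,0,0],[0,-1,0,0]]'>/dev/null; python3 g.py &&
python3 -m crank '[[0,-0.5,0,0],[0,-1,0,0],[0,-1,0,0]]'>/dev/null; python3 g.py; python3 b.py
```

```text
t 9.93 pos [508.6 -94.3  63.2] F [0.6, -0.4, -0.7]
ball px [ 36. 135.] [ 29  30 675] [569.1  26.5]
ball px [ 42. 241.] [  39   34 1077] [505.   33.9]
ball px [373. 240.] [  37   34 1039] [ 510.8 -164.3]
ball px [198. 242.] [  35   33 1000] [507.4 -61.5]
t 10.35 pos [508.2 -90.7  62.7] F [0.2, -1.0, -0.3]
t 10.72 pos [508.1 -88.7  62.4] F [-0.2, 0.2, -0.5]
t 11.1 pos [508.  -86.7  62.4] F [0.4, -0.4, 0.2]
t 11.47 pos [507.9 -85.8  62.4] F [-0.1, -0.1, 0.1]
t 11.85 pos [508.  -84.8  62.4] F [0.0, -0.6, -0.1]
t 12.22 pos [508.  -83.8  62.5] F [-0.0, -0.2, 0.2]
t 12.6 pos [507.9 -82.8  62.4] F [-0.6, -1.5, 0.4]
t 12.97 pos [507.9 -82.1  62.5] F [-0.5, -4.0, 1.1]
t 13.35 pos [507.8 -81.5  62.4] F [-0.9, -6.4, 0.5]
ball px [391. 130.] [ 17  26 351] [ 574.4 -153.3]
ball px [ 55. 133.] [ 28  30 630] [569.   27.5]
ball px [394. 239.] [  38   34 1065] [ 510.9 -164.2]
ball px [ 61. 241.] [  39   34 1081] [505.  34.]
ball px [216. 242.] [ 32  34 937] [507.4 -59.3]
```

The middle lever firms up after about 2 mm of play. I'll push it on to about 12 N.

```bash
sed -i 's/>4.5/>float(sys.argv[1] if len(sys.argv)>1 else 4.5)/' g.py
python3 -m crank '[[0,-0.5,0,0],[0,-0.5,0,0]]'>/dev/null; python3 g.py 10.8 &&
python3 -m crank '[[0,-0.5,0,0],[0,-0.5,0,0]]'>/dev/null; python3 g.py 10.8 &&
python3 -m crank '[[0,-0.5,0,0],[0,-0.5,0,0]]'>/dev/null; python3 g.py 10.8 &&
python3 -m crank '[[0,-0.5,0,0],[0,-0.5,0,0]]'>/dev/null; python3 g.py 10.8 &&
python3 -m crank '[[0,-0.5,0,0],[0,-0.5,0,0]]'>/dev/null; python3 g.py 10.8 &&
python3 -m crank '[[0,-0.5,0,0],[0,-0.5,0,0]]'>/dev/null; python3 g.py 10.8
```

```text
t 13.65 pos [507.8 -81.1  62.5] F [-1.3, -8.5, 0.3]
t 13.9 pos [507.8 -80.8  62.5] F [-0.7, -9.3, 0.5]
t 14.15 pos [507.7 -80.4  62.5] F [-1.7, -9.3, 1.1]
t 14.4 pos [507.7 -80.1  62.5] F [-1.4, -10.6, 0.3]
t 14.65 pos [507.7 -79.7  62.5] F [-1.5, -10.5, 0.2]
t 14.9 pos [507.6 -79.3  62.5] F [-1.2, -11.3, 0.9]
```

```bash
python3 -m crank '[[0,-0.5,0,0],[0,-0.5,0,0]]'>/dev/null; python3 g.py 10.8 
python3 -m crank '[[0,6,0,0],[0,12,0,0],[0,12,-25,0],[0,12,-50,0],[0,-20,-50,0],[0,-50,-50,0],[0,-75,-50,0],[0,-84,-50,0],[0,-84,-25,0],[0,-84,0,0],[0,-84,0,0],[0,-84,0,0]]'>/dev/null; python3 g.py; python3 b.py;
python3 -m crank '[[0,-1.5,0,0],[0,-3,0,0],[0,-3,0,0]]'>/dev/null; python3 g.py &&
python3 -m crank '[[0,-1,0,0],[0,-2,0,0],[0,-2,0,0]]'>/dev/null; python3 g.py &&
python3 -m crank '[[0,-0.5,0,0],[0,-1,0,0],[0,-1,0,0]]'>/dev/null; python3 g.py &&
python3 -m crank '[[0,-0.5,0,0],[0,-1,0,0],[0,-1,0,0]]'>/dev/null; python3 g.py &&
python3 -m crank '[[0,-0.5,0,0],[0,-1,0,0],[0,-1,0,0]]'>/dev/null; python3 g.py &&
python3 -m crank '[[0,-0.5,0,0],[0,-1,0,0],[0,-1,0,0]]'>/dev/null; python3 g.py &&
python3 -m crank '[[0,-0.5,0,0],[0,-1,0,0],[0,-1,0,0]]'>/dev/null; python3 g.py &&
python3 -m crank '[[0,-0.5,0,0],[0,-1,0,0],[0,-1,0,0]]'>/dev/null; python3 g.py &&
python3 -m crank '[[0,-0.5,0,0],[0,-1,0,0],[0,-1,0,0]]'>/dev/null; python3 g.py; python3 b.py
```

```text
t 15.15 pos [507.6 -79.   62.5] F [-1.4, -12.4, 0.8]
t 16.65 pos [506.4   6.4  63.2] F [0.5, -0.6, 0.7]
ball px [206. 243.] [  36   34 1017] [504.8  34.2]
ball px [364. 241.] [  36   33 1020] [507.6 -58.9]
t 17.07 pos [506.    9.8  62.7] F [-0.8, -0.7, -0.3]
t 17.45 pos [505.9  11.8  62.4] F [-0.3, 1.0, 0.5]
t 17.82 pos [505.8  12.7  62.4] F [-0.0, -0.4, 0.6]
t 18.2 pos [505.8  13.7  62.5] F [-0.1, -0.5, -0.6]
t 18.57 pos [505.8  14.7  62.4] F [-1.4, -0.9, -0.6]
t 18.95 pos [505.8  15.7  62.5] F [0.7, -0.9, -0.3]
t 19.32 pos [505.7  16.7  62.5] F [-0.5, -0.4, 0.5]
t 19.7 pos [505.8  17.7  62.5] F [-1.0, 0.2, 0.0]
t 20.07 pos [505.7  18.7  62.4] F [0.5, -0.2, 0.6]
ball px [385. 241.] [  37   34 1045] [507.6 -58.7]
ball px [215. 243.] [ 34  33 966] [504.3  41.5]
```

```bash

python3 -m crank '[[0,-0.5,0,0],[0,-1,0,0],[0,-1,0,0]]'>/dev/null; python3 g.py &&
python3 -m crank '[[0,-0.5,0,0],[0,-1,0,0],[0,-1,0,0]]'>/dev/null; python3 g.py &&
python3 -m crank '[[0,-0.5,0,0],[0,-1,0,0],[0,-1,0,0]]'>/dev/null; python3 g.py &&
python3 -m crank '[[0,-0.5,0,0],[0,-1,0,0],[0,-1,0,0]]'>/dev/null; python3 g.py &&
python3 -m crank '[[0,-0.5,0,0],[0,-1,0,0],[0,-1,0,0]]'>/dev/null; python3 g.py &&
python3 -m crank '[[0,-0.5,0,0],[0,-1,0,0],[0,-1,0,0]]'>/dev/null; python3 g.py &&
python3 -m crank '[[0,-0.5,0,0],[0,-1,0,0],[0,-1,0,0]]'>/dev/null; python3 g.py; python3 b.py
```

```text
t 20.5 pos [505.7  19.7  62.5] F [0.0, 0.3, 0.1]
t 20.88 pos [505.6  20.5  62.4] F [-0.9, -2.8, 0.2]
t 21.25 pos [505.5  21.2  62.4] F [-0.8, -5.2, 0.9]
t 21.25 pos [505.5  21.2  62.4] F [-0.8, -5.2, 0.9]
t 21.25 pos [505.5  21.2  62.4] F [-0.8, -5.2, 0.9]
t 21.25 pos [505.5  21.2  62.4] F [-0.8, -5.2, 0.9]
t 21.25 pos [505.5  21.2  62.4] F [-0.8, -5.2, 0.9]
ball px [388. 131.] [ 16  27 345] [571.4 -48.7]
ball px [389. 241.] [  38   34 1060] [507.6 -58.7]
ball px [216. 243.] [ 32  33 924] [504.3  43.4]
```

```bash

python3 -m crank '[[0,-0.5,0,0],[0,-1,0,0],[0,-1,0,0]]'>/dev/null; python3 g.py 11.5 &&
python3 -m crank '[[0,-0.5,0,0],[0,-0.5,0,0]]'>/dev/null; python3 g.py 11.5 &&
python3 -m crank '[[0,-0.5,0,0],[0,-0.5,0,0]]'>/dev/null; python3 g.py 11.5 &&
python3 -m crank '[[0,-0.5,0,0],[0,-0.5,0,0]]'>/dev/null; python3 g.py 11.5 &&
python3 -m crank '[[0,-0.5,0,0],[0,-0.5,0,0]]'>/dev/null; python3 g.py 11.5 &&
python3 -m crank '[[0,-0.5,0,0],[0,-0.5,0,0]]'>/dev/null; python3 g.py 11.5 &&
python3 -m crank '[[0,-0.5,0,0],[0,-0.5,0,0]]'>/dev/null; python3 g.py 11.5
```

```text
t 21.68 pos [505.5  21.7  62.4] F [-1.1, -8.5, 0.8]
t 21.93 pos [505.4  22.1  62.4] F [-0.3, -9.5, 1.4]
t 22.18 pos [505.4  22.4  62.4] F [-2.0, -9.3, 2.2]
t 22.43 pos [505.3  22.8  62.4] F [-0.7, -11.4, 1.8]
t 22.68 pos [505.3  23.1  62.4] F [-1.6, -11.1, 1.4]
t 22.93 pos [505.3  23.5  62.3] F [-1.8, -12.7, 1.6]
t 22.93 pos [505.3  23.5  62.3] F [-1.8, -12.7, 1.6]
```

The left lever is also sound: about 9 mm of free play, then firm to 12.7 N. The right lever, on the post at y≈-165, is the loose one. Next I'll go to the tag and take a wrist view from above it.

```bash
python3 -m crank '[[0,6,0,0],[0,12,0,0],[0,12,-35,0],[0,0,-68,0],[2,-55,-68,-0.1],[5,-110,-68,-0.25],[8,-165,-68,-0.4],[10,-220,-68,-0.55],[12,-275,-68,-0.68],[14.5,-330,-68,-0.68],[14.5,-330,-68,-0.68],[14.5,-330,-68,-0.68]]' 44 20
python3 - <<'E'
from h import *
w=cam("wrist"); save(w,"w_tag"); print(proj(w,[[512.5,353.5,11],[512.5,353.5,55],list(env.get_state()["position"])]).round(0)*800/512)
E
```

```text
time_s: 24.42
position: [512.7, 355.2, 130.2]
eef_rot: [-2.95, -1.08, 0.001]
wrist_force: [-0.5, -0.9, 0.1]
finger_gap: 43.9
gripper_force: 0.0
[[400.     292.1875]
 [401.5625 314.0625]
 [401.5625 371.875 ]]
```

View pics/w_tag.png

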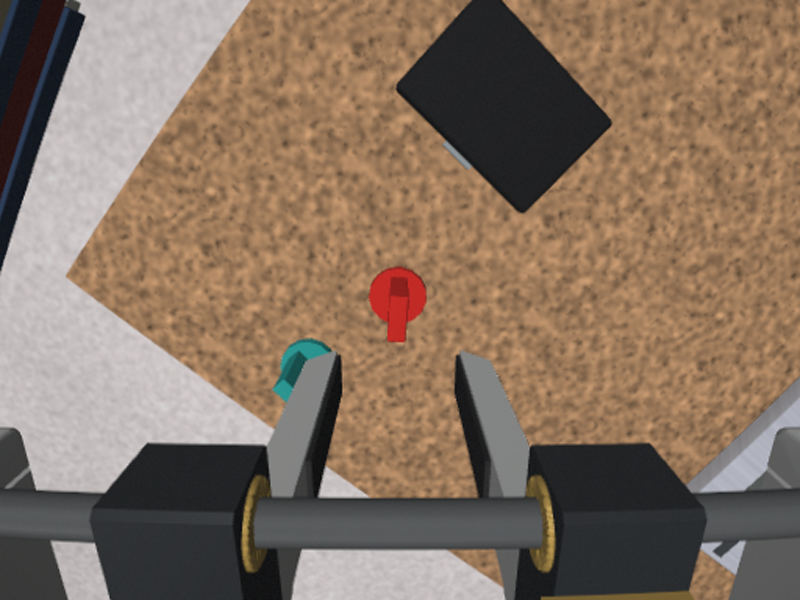

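Foot centre at (398,296), lined up midway between the fingers (340 and 458). The tab width lies along the tool x axis, and the turquoise foot at (306,365) is clear of the left finger.

```bash
python3 - <<'E'
from h import *
from scipy.spatial.transform import Rotation as R
w=cam("wrist"); d=env.get_state(); M=R.from_rotvec(d["eef_rot"]).as_matrix(); p=np.array(d["position"])
a=onz(w,398*.64,296*.64,10.5); print(a, "tool offset foot",M.T@(a-p))
for u,v in((388,341),(406,341)): print("tab top near", (M.T@(onz(w,u*.64,v*.64,55)-p)).round(1))
for u,v in((391,279),(408,278)): print("tab base far?", (M.T@(onz(w,u*.64,v*.64,11)-p)).round(1),(M.T@(onz(w,u*.64,296*.64,55)-p)).round(1))
for u,v in((340,355),(458,355)): print("tip", (M.T@(onz(w,u*.64,v*.64,p[2])-p)).round(1))
E
```

```text
[509.81518871 352.14282602  10.5       ] tool offset foot [ -3.95944421  -0.65560594 119.93864149]
tab top near [-16.4  -6.1  75.4]
tab top near [-16.4   3.6  75.4]
tab base far? [  6.9  -4.9 119.4] [ 8.7 -4.4 75.4]
tab base far? [  7.6   5.4 119.4] [ 8.7  4.5 75.4]
tip [  6.8 -23.   -0. ]
tip [ 6.8 22.1  0. ]
```

```bash
python3 -m crank '[[-4,0,30,0],[-4,0,65,0],[-4,0,90,0],[-4,0,105,0],[-4,0,109,0],[-4,0,109,0],[-4,0,109,0]]' 34
python3 -m crank '[[0,0,0,0],[0,0,0,0],[0,0,0,0],[0,0,0,0],[0,0,0,0],[0,0,0,0]]' 0 20
python3 -m crank '[[0,0,-5,0],[0,0,-20,0],[0,0,-50,0],[0,0,-90,0],[0,0,-90,0]]'
```

```text
time_s: 25.4
position: [510.3, 353.0, 22.4]
eef_rot: [-2.95, -1.08, -0.002]
wrist_force: [-0.2, 0.2, 0.5]
finger_gap: 34.1
gripper_force: 0.0
time_s: 26.15
position: [509.9, 352.9, 21.6]
eef_rot: [-2.95, -1.08, -0.0]
wrist_force: [-0.6, -1.2, 4.0]
finger_gap: 9.7
gripper_force: 20.0
time_s: 26.78
position: [511.2, 354.0, 115.3]
eef_rot: [-2.949, -1.08, -0.008]
wrist_force: [-0.7, 0.7, -0.4]
finger_gap: 10.1
gripper_force: 20.0
```

```bash
python3 -m crank '[[-18,19,-10,0],[-54,57,-20,0.08],[-97,102,-20,0.17],[-140,147,-20,0.26],[-183,192,-20,0.35],[-226,237,-20,0.44],[-269,283,-20,0.53],[-308,324,-20,0.61],[-340,357,-20,0.68],[-358.7,376.8,-20,0.68],[-358.7,376.8,-20,0.68],[-358.7,376.8,-20,0.68]]'
python3 - <<'E'
from h import *
w=cam("wrist"); save(w,"w_place")
E
```

```text
time_s: 28.28
position: [479.1, -165.7, 131.3]
eef_rot: [-3.141, -0.035, 0.0]
wrist_force: [1.1, 0.2, -0.9]
finger_gap: 9.9
gripper_force: 20.0
```

View pics/w_place.png

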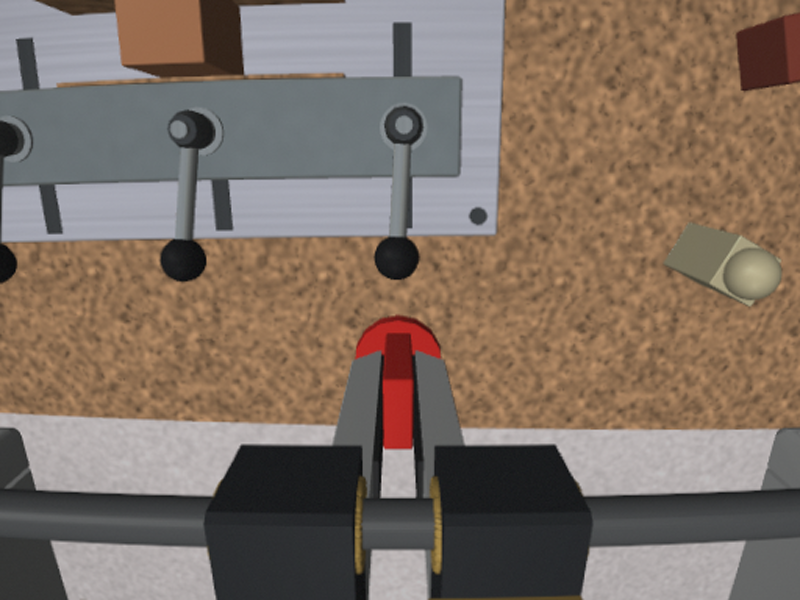

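The tag is held upright at (398,340), column-aligned with the right hub (404,125) and its ball (397,258), and in front of the ball. Lowering with a 1 mm correction, then releasing.

```bash
python3 -m crank '[[0,1,30,0],[0,1,65,0],[0,1,90,0],[0,1,103,0],[0,1,107,0],[0,1,109.4,0],[0,1,109.4,0],[0,1,109.4,0]]'
python3 -m crank '[[0,0,0,0],[0,0,0,0],[0,0,0,0],[0,0,0,0]]' 34
python3 -m crank '[[0,0,-10,0],[0,0,-35,0],[0,0,-75,0],[-30,0,-110,0],[-80,0,-110,0],[-120,0,-110,0],[-120,0,-110,0]]'
python3 - <<'E'
from h import *
c=cam("top"); s=cam("scene")
P=[479,-167,11]; u,v=proj(s,P)[0].astype(int); U,V=proj(c,P)[0].astype(int)
A=cv2.resize(c["img"][V-55:V+35,U-75:U+45],(400,300),interpolation=2); B=cv2.resize(s["img"][v-45:v+45,u-60:u+60],(400,300),interpolation=2)
cv2.imwrite("pics/end.png",np.hstack([A,B])[:,:,::-1])
for cc in (c,s):
    a=cc["img"].astype(int); m=((a[:,:,0]>90)&(a[:,:,1]<55)&(a[:,:,2]<55)).astype(np.uint8)
    x,y=proj(cc,P)[0].astype(int); k=np.zeros_like(m); k[y-16:y+16,x-16:x+16]=1; ys,xs=np.nonzero(m&k)
    print(xs.min(),xs.max(),ys.min(),ys.max(),onz(cc,(xs.min()+xs.max())/2,(ys.min()+ys.max())/2,11).round(1))
E
```

```text
time_s: 29.32
position: [479.5, -167.7, 22.5]
eef_rot: [3.141, 0.034, 0.001]
wrist_force: [0.0, 0.9, -0.3]
finger_gap: 9.6
gripper_force: 20.0
time_s: 29.82
position: [479.2, -167.5, 22.0]
eef_rot: [-3.141, -0.034, 0.0]
wrist_force: [-0.4, -0.1, 0.1]
finger_gap: 34.3
gripper_force: 0.0
time_s: 30.7
position: [357.2, -170.4, 132.8]
eef_rot: [3.141, 0.032, 0.0]
wrist_force: [0.5, 1.1, 0.7]
finger_gap: 34.0
gripper_force: 0.0
303 316 232 244 [ 481.9 -164.5   11. ]
189 198 165 180 [ 467.2 -165.6   11. ]
```

View pics/end.png

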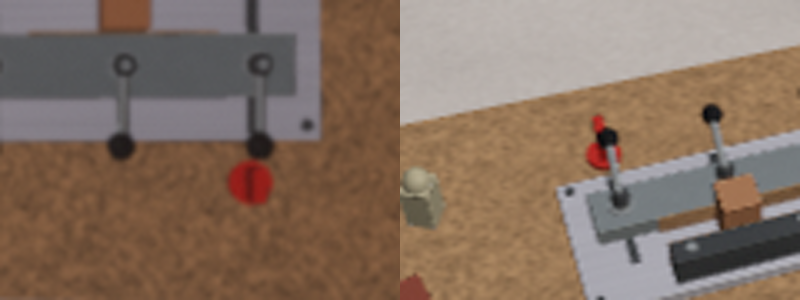

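The top view shows the tag upright at (250,183), in front of the right lever. It measures (482,-164.5), against about (482,-165) for the line through the post. The scene view confirms it is standing and the gripper is clear.

```bash
python3 -c "
from rig import env
print(env.sign_off())"
```

```text
the job is handed in; nothing more can be done
None
```

The loose lever is the right-hand one (the post at y ≈ -165 mm): it swung on at 1–2 N, while the other two held firm at about 12 N. The red tag stands upright on the cork about 12 mm in front of the clamp, in line with that post to within about 1 mm, and the job was handed in at about 31 s.

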